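# Make up the desk kit and the post kit in the stock room

## Task

Make up two kits from the stock on the worktop. Desk kit, in the large two-pocket tray: the telephone handset in the wider pocket and the stapler in the narrower one. Post kit, in the slim three-bay tray: the wide tape roll in the middle bay, with the rubber stamp and the power adapter in the two end bays, one in each, either way round; everything stands or lies flat on the tray floor, the same way up as it is now, and the narrow roll and the jar stay where they are.

Things in the scene. Friction and masses are not known exactly. Their poses are not given: they have to be found in the camera images.
- desk_tray: Desk-kit tray: the larger, very shallow open tray, grey inside with light walls, with two long pockets side by side, fixed to the worktop. 208 (x) x 154 (y) x 10 high, walls 4 thick, floor 3 thick. Wider pocket: 200 x 84 inside, centre at y = +31; narrower pocket: 200 x 58 inside, centre at y = -44. Origin: centre of the underside, x along the pockets, z up. Lengths in mm.
- post_tray: Post-kit tray: slim, very shallow open tray, grey inside with light walls, with a row of three equal square bays, fixed to the worktop. 244 (x) x 84 (y) x 10 high, walls 4 thick, floor 3 thick. Bays 76 x 76 inside, centres at x = -80, 0 and +80, y = 0. Origin: centre of the underside, x along the row, z up. Lengths in mm.
- handset: Black telephone handset lying face down like a bridge, 185 (x) x 46 (y) x 48 high, about 0.18 kg. Ear and mouth ends are 46 x 46 blocks, 40 high, centred at x = +-69.5; the grip bar between them is 34 wide (y), from z = 24 to 48, with a free gap under it. Grip the bar across y at the middle. Origin: centre of the underside, x along its length, z up. Lengths in mm.
- stapler: Desk stapler of dark steel on a black base, standing on its base, 130 (x) x 34 (y) x 48 high, about 0.22 kg. The upper cover is 30 wide (y), from z = 22 to 48. Origin: centre of the underside, x along its length, z up. Lengths in mm.
- wide_roll: Wide roll of brown packing tape standing on its flat side: a ring 60 outside, 40 inside diameter, 46 high, about 0.08 kg. Origin: centre of the underside, z along the axis, up. Lengths in mm.
- stamp: Rubber stamp with turned wooden handle, standing on its stamping face: block 58 (x) x 30 (y) x 20 high, round upright handle in the middle, 24 diameter from z = 42 to 62, narrower (16) below at z = 30, top at z = 68; about 0.06 kg. Origin: centre of the underside, z up. Lengths in mm.
- adapter: Black plug-in power adapter without cable, lying on its back: block 60 (x) x 44 (y) x 36 high, two thin steel pins 14 long standing up from the top, 19 apart along x; about 0.10 kg. Origin: centre of the block's underside, z up. Lengths in mm.
- narrow_roll: Narrow roll of the same brown tape (not part of any kit): ring 60 outside, 40 inside diameter, only 18 high, loose. To be left alone. Origin: centre of the underside. Lengths in mm.
- jar: Round glass jar with white lid, 62 diameter, 65 high, loose (not part of any kit). To be left alone. Origin: centre of the underside. Lengths in mm.
Things that resemble listed ones, but are neither listed nor needed, are in the scene too. Leave any orange look-alike of the handset alone.

How it is judged:
At the end, for the whole second after the job is handed in: Offsets from pocket or bay centre (along, across): handset 16, 20 mm, stapler 38, 14 mm in its own pocket of the desk tray; wide roll 11 mm in the middle bay, stamp 26 mm and adapter 19 mm in the end bays, one each; all upright within 0.12 rad, underside within 4 mm of the tray floor, at rest (x of handset in the frame of desk_tray between -0.016 and 0.016 m and y of handset in the frame of desk_tray between 0.011 and 0.051 m and z of handset in the frame of desk_tray between -0.001 and 0.007 m and angle between each of handset, stapler, wide_roll's own z axis and vertical below 0.12 rad and x of stapler in the frame of desk_tray between -0.038 and 0.038 m and y of stapler in the frame of desk_tray between -0.058 and -0.03 m and z of stapler in the frame of desk_tray between -0.001 and 0.007 m and x of wide_roll in the frame of post_tray between -0.011 and 0.011 m and y of wide_roll in the frame of post_tray between -0.011 and 0.011 m and z of wide_roll in the frame of post_tray between -0.001 and 0.007 m and (((x of stamp in the frame of post_tray between 0.054 and 0.106 m and y of stamp in the frame of post_tray between -0.026 and 0.026 m and z of stamp in the frame of post_tray between -0.001 and 0.007 m and angle between stamp's own z axis and vertical below 0.12 rad) and (x of adapter in the frame of post_tray between -0.099 and -0.061 m and y of adapter in the frame of post_tray between -0.019 and 0.019 m and z of adapter in the frame of post_tray between -0.001 and 0.007 m and angle between adapter's own z axis and vertical below 0.12 rad)) or ((x of stamp in the frame of post_tray between -0.106 and -0.054 m and y of stamp in the frame of post_tray between -0.026 and 0.026 m and z of stamp in the frame of post_tray between -0.001 and 0.007 m and angle between stamp's own z axis and vertical below 0.12 rad) and (x of adapter in the frame of post_tray between 0.061 and 0.099 m and y of adapter in the frame of post_tray between -0.019 and 0.019 m and z of adapter in the frame of post_tray between -0.001 and 0.007 m and angle between adapter's own z axis and vertical below 0.12 rad))) and linear speed of each of handset, stapler, wide_roll, stamp, adapter below 0.01 m/s); the robot touches nothing.
It fails at once if the narrow roll is pushed or moved more than 25 mm (distance of narrow_roll from where it was at the start of the episode above 0.025 m).
It fails at once if the jar is pushed or moved more than 25 mm (distance of jar from where it was at the start of the episode above 0.025 m).
It also fails if it takes over 109 s, if anything falls off the work surface, if the arm or the gripper's body presses on something with over 40 N, if the wrist force passes 120 N, or if a joint passes its speed limit or range.

## Robot

A 6-joint arm with a two-finger parallel gripper is mounted at the origin on the work surface. World frame = base frame: x ahead of the robot, y to its left, z up, the work surface at z = 0. Lengths are in m, angles in rad, forces in N, time in s.
With the tool pointing down it reaches from about 0.15 to 0.775 m from the base axis. Payload 6.1 kg.
Tool frame: the origin (TCP) lies at the very end of the fingers, on their centre line; the grasp point (between the pads) lies 19 mm behind it (grip_depth is the distance from the TCP to the grasp point, in m); z points along the fingers, y is the line along which they close (so a half turn about z gives the same grasp; the last joint's range is limited). The gripper opens to 85 mm and grips with 20 to 120 N. Pads are 22 mm wide; open, the fingers measure 114 mm over their backs; the gripper's body (76 mm by 85 mm) begins 54 mm behind the grasp point. The pads swing forward as they close: fully open they stand 13 mm farther back than shut.
Start: joints at [-1.159, 0.126, -0.04, 1.405, 0, 1.571], TCP at [0.21, -0.481, 0.231] pointing down, gripper open.
Joint ranges: [-2.72, 2.72], [-0.95, 1.95], [-1.27, 1.35], [-1.78, 2.02], [-1.46, 1.47], [-3.14, 3.14]. Speed limits (rad/s): [2.39, 2.39, 3.01, 3.14, 3.14, 3.14].

## Interface

Orientations are given as [roll, pitch, yaw] about the fixed x, y, z axes, in that order (R = Rz(yaw) Ry(pitch) Rx(roll)).
In Python, from workcell import get_state, capture, camera_info, job_done, trace, tip_of, grip_depth gives the robot as it stands.
- The arm moves only by the tool play_rows, never from a script. Its argument "steps" is text: rows parted by semicolons, each of 7 numbers parted by spaces: the turn, a rotation vector about the tool's x, y, z in degrees, then the shift along the tool's x, y, z in m, then the finger opening in m, from 0 to 0.0854. A call has 1 to 20 rows; each row shifts and turns the commanded pose from where the row before left it, along the tool's axes as they then stand; what a row does not reach is not made up. A row lasts 1/8 s, in which the tool goes at most 62.5 mm and 10.7 degrees, less where a joint would pass 70% of its speed; a pose out of reach is approached as far as the arm can. A call is refused whole if a number of a shift passes 0.0625 or a number of a turn 10.7, either way. A call with a gripper value outside its range is refused whole. The fingers move at their own pace and stop on an object; "grip_force" is the grip in N (left out, the last holds). Time passes only in rows, so rows that do not move let the fingers close. It gives the time, the measured TCP pose, the force, the opening and the grip force at its end, in the units of the state.
- get_state(): the state, without advancing time (a new reading comes with each control period).
- capture(name): name is "scene" or "top"; returns (picture, depth): 384x512x3 uint8, red, green, blue; 384x512 float32, m along the optical axis (not along the pixel's ray), 0 where there is no reading.
- camera_info(name): a dict with "mtx" (3x3 intrinsics, pixels), "position" and "rotation" of the camera in the world. Camera axes: x right, y down, z forward; pixel columns grow to the right and rows downward; lengths in m; the calibration is good to about 2 mm. A picture is of the moment at which its call begins. camera_info takes no time and is no camera call.
- job_done(): hands the job in; it is judged then, once.
Trained networks look in the newest picture that a camera, given by its name, has taken for a name from the list of things; names that differ only in an ending like _2 or _b are one class to them, and where a whole thing is asked for, a point or a joint stands for the part that bears it (a point fixed in the world has none). Each returns a list of dicts, best first, with "score" (0 to 1); they miss things now and then, are a little off and sometimes report something else, mostly with a low value. They report only what shows in the picture. A call takes as long as a camera call. They do not tell look-alikes from the thing itself.
- trace(target, camera): "mask" (384x512 bool, what is visible of it).
- tip_of(target, camera): "point" ([x, y, z] in m, in world coordinates, good to about 4 mm: a listed point, or the origin of a listed thing).
The state is a dict: "time": time; "joint_pos": joint angles; "dq": joint speeds; "joint_efforts": joint torques, N m; "eef_pos": TCP position; "ee_rot": TCP orientation; "ft_force": force on the tool from outside, world axes, zero at the start; "ft_torque": the same for the moment, N m; "opening": opening from 0.0 (shut) to 1.0 (fully open); "finger_force": force on a finger pad.
Only numpy, scipy, OpenCV 4.12 (cv2) and the standard library are available. Lean on these libraries where they do the work, as an engineer would, in place of code of your own. Each camera call takes 0.05 s, during which the arm holds its last target. There are 200 camera calls.

## Working session

There is one attempt and no reset: what is moved stays moved. The work goes in short steps, Python scripts to look and compute and a tool call to move; the robot and the scene stay as the last step left them, time stands still between calls to the robot, and variables do not carry over. Pictures are saved under pics/ and viewed, at most 14 in all, crops included, and the job is handed in when it is done.

Besides the shell and the picture viewer there is one more tool, called after "Request:" as name(argument=value, ...) on one line, values as JSON. play_rows: Moves the arm, as the interface text tells. Its arguments: {"type":"object","properties":{"steps":{"type":"string"},"grip_force":{"type":"number"}},"required":["steps"]}

```bash
mkdir -p pics; ls
cat > h.py <<'E'
import numpy as np, cv2
from workcell import *
def cloud(cam,d):
    c=camera_info(cam);K=np.array(c["mtx"]);v,u=np.mgrid[:384,:512]
    p=np.stack([(u-K[0,2])/K[0,0]*d,(v-K[1,2])/K[1,1]*d,d],-1)
    return p@np.array(c["rotation"]).T+np.array(c["position"])
E
python3 - <<'E'
from h import *
ims=[]
for c in("scene","top"):
    im,d=capture(c);np.savez(f"{c}.npz",im=im,d=d)
    cv2.imwrite(f"pics/{c}0.png",cv2.resize(im[...,::-1],(800,600)))
    i=camera_info(c);print(c,np.round(i["position"],3),np.round(i["rotation"],2).tolist(),np.round(i["mtx"],0).tolist())
s=get_state();print({k:np.round(v,3).tolist() for k,v in s.items()},grip_depth)
E
```

```text
pics
scene [ 1.227 -0.263  0.937] [-2.37, -0.01, 1.38] [[406.0, 0.0, 257.0], [0.0, 406.0, 196.0], [0.0, 0.0, 1.0]]
top [ 0.256 -0.107  1.499] [-3.05, 0.01, -1.55] [[375.0, 0.0, 254.0], [0.0, 375.0, 194.0], [0.0, 0.0, 1.0]]
{'time': 0.1, 'joint_pos': [-1.159, 0.126, -0.041, 1.405, 0.0, 1.571], 'dq': [0.0, -0.002, 0.004, 0.002, -0.0, 0.001], 'joint_efforts': [-0.001, -43.69, 35.361, 0.014, -0.0, -0.0], 'eef_pos': [0.21, -0.481, 0.231], 'ee_rot': [-3.14, -0.0, 0.412], 'ft_force': [-0.062, 0.977, -1.042], 'ft_torque': [-0.002, -0.015, 0.009], 'finger_force': 0.0, 'opening': 0.997} 0.0187
```

```bash
cat > h.py <<'E'
import numpy as np, cv2
from scipy.spatial.transform import Rotation as Ro
from workcell import *
def cloud(cam,d):
    c=camera_info(cam);K=np.array(c["mtx"]);v,u=np.mgrid[:384,:512]
    p=np.stack([(u-K[0,2])/K[0,0]*d,(v-K[1,2])/K[1,1]*d,d],-1)
    return p@Ro.from_euler("xyz",c["rotation"]).as_matrix().T+np.array(c["position"])
E
python3 - <<'E'
from h import *
for c in("top","scene"):
    d=np.load(f"{c}.npz")["d"];P=cloud(c,d)
    print(c,"table z",np.percentile(P[...,2][d>0],[5,25,50,75,95]).round(4))
    for t in "desk_tray post_tray handset stapler wide_roll stamp adapter narrow_roll jar".split():
        for o in tip_of(t,c)[:3]: print(t,"tip",np.round(o["point"],3),round(o["score"],2))
        for o in trace(t,c)[:3]:
            m=o["mask"]&(d>0)
            if m.sum()<15: continue
            z=P[...,2][m];zt=np.percentile(z,95)
            q=P[m]; q=q[q[:,2]>zt-.012] if "tray" not in t else q
            r=cv2.minAreaRect(q[:,:2].astype(np.float32)*1000)
            v,u=np.nonzero(m)
            print("  ",t,"px",int(u.mean()),int(v.mean()),"n",m.sum(),"sc",round(o["score"],2),"ztop",zt.round(3),"rect",np.round(r[0]),np.round(r[1]),round(r[2],1))
E
```

```text
top table z [-0.7546 -0.31   -0.0018  0.0053  0.7161]
desk_tray tip [ 0.604 -0.162 -0.001] 0.8
   desk_tray px 270 142 n 1938 sc 0.65 ztop 0.01 rect [ 601. -156.] [208. 154.] 1.0
post_tray tip [ 0.609  0.161 -0.003] 0.97
   post_tray px 193 138 n 1253 sc 0.84 ztop 0.011 rect [612. 161.] [ 88. 244.] 85.2
   post_tray px 171 193 n 331 sc 0.15 ztop 0.051 rect [386. 239.] [ 46. 125.] 76.3
handset tip [ 0.584 -0.619 -0.004] 0.62
handset tip [ 0.158 -0.302 -0.004] 0.58
handset tip [ 0.378 -0.236  0.003] 0.56
   handset px 386 146 n 575 sc 0.97 ztop 0.051 rect [ 581. -616.] [179.  43.] 69.1
   handset px 306 250 n 461 sc 0.86 ztop 0.051 rect [ 161. -275.] [169.  89.] 13.9
   handset px 290 195 n 484 sc 0.75 ztop 0.051 rect [ 381. -235.] [179.  42.] 16.6
stapler tip [0.381 0.237 0.   ] 0.71
   stapler px 171 193 n 331 sc 0.89 ztop 0.051 rect [387. 234.] [ 30. 119.] 76.5
wide_roll tip [ 0.436 -0.009 -0.002] 0.64
   wide_roll px 232 181 n 126 sc 0.55 ztop 0.05 rect [435.  -4.] [55. 55.] 89.2
stamp tip [0.435 0.411 0.002] 0.71
stamp tip [ 0.57  -0.408 -0.   ] 0.4
stamp tip [ 0.565  0.407 -0.002
[... 1319 characters left out ...]
[ 30. 121.] 75.9
wide_roll tip [ 0.433 -0.004  0.001] 0.68
wide_roll tip [ 0.571 -0.411 -0.001] 0.49
stamp tip [ 0.435  0.418 -0.002] 0.51
   stamp px 415 195 n 266 sc 0.54 ztop 0.066 rect [442. 409.] [18. 19.] 83.4
adapter tip [ 0.561  0.406 -0.002] 0.57
   adapter px 434 226 n 426 sc 0.83 ztop 0.037 rect [567. 407.] [61. 50.] 28.4
   adapter px 153 272 n 216 sc 0.54 ztop 0.019 rect [ 577. -407.] [54. 55.] 88.1
narrow_roll tip [ 0.57  -0.412 -0.001] 0.67
narrow_roll tip [ 0.603 -0.157  0.003] 0.52
   narrow_roll px 153 272 n 327 sc 0.8 ztop 0.019 rect [ 575. -407.] [58. 58.] 88.1
jar tip [ 0.454 -0.391  0.   ] 0.78
   jar px 157 232 n 499 sc 0.66 ztop 0.066 rect [ 459. -395.] [49. 50.] 33.6
```

View pics/scene0.png

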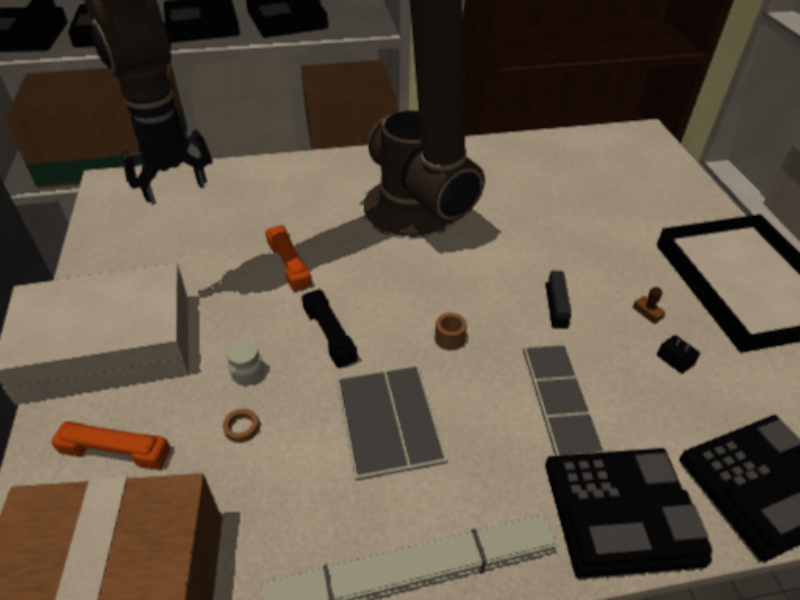

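View pics/top0.png

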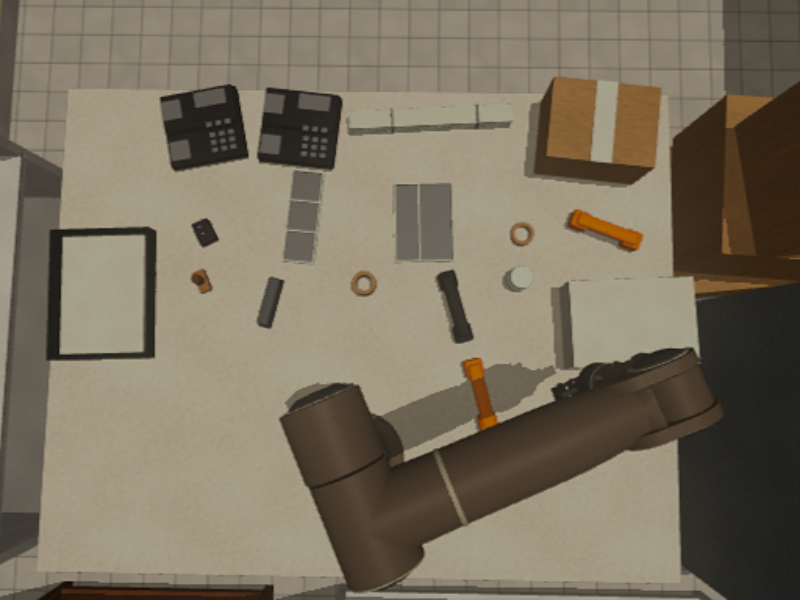

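The black handset is at about px (455,305) in the top view. The look-alikes are the orange ones at (480,393) and (605,230). The wide roll is at (364,283); the narrow one at (521,233) stays. Next I'll refine the poses and take one close crop to check that choice.

Run:
```python
from h import *
R={}
for c in("top","scene"):
    z=np.load(f"{c}.npz");d=z["d"];P=cloud(c,d);im=z["im"]
    tab=(abs(P[...,2])<.02)&(P[...,0]>.3)&(P[...,0]<.7)&(abs(P[...,1])<.5)
    z0=np.median(P[...,2][tab]);print(c,"table",z0.round(4))
    for t,(x,y,zl,zh) in dict(handset=(.383,-.236,.03,.06),stapler=(.385,.235,.03,.06),wide_roll=(.435,-.005,.03,.06),stamp=(.437,.41,.045,.08),stampblk=(.437,.41,.008,.03),adapter=(.562,.408,.028,.06)).items():
        r=.11 if t in("handset","stapler") else .045
        m=(np.hypot(P[...,0]-x,P[...,1]-y)<r)&(P[...,2]-z0>zl)&(P[...,2]-z0<zh)
        q=P[m];zt=np.median(q[:,2]) if t!="stampblk" else .02; q=q[abs(q[:,2]-zt)<.006]
        b=cv2.minAreaRect(q[:,:2].astype(np.float32)*1000)
        print(t,len(q),"z",(zt-z0).round(4),np.round(b[0],1),np.round(b[1],1),round(b[2],1))
    # tray walls: bright pixels
    g=im.mean(2)
    for t,(x,y,w,h) in dict(desk=(.602,-.156,.12,.09),post=(.612,.16,.06,.14)).items():
        m=(abs(P[...,0]-x)<w)&(abs(P[...,1]-y)<h)&(g<105)&(abs(P[...,2]-z0)<.02)
        n,l,s,ce=cv2.connectedComponentsWithStats(m.astype(np.uint8),connectivity=4)
        for i in range(1,n):
            if s[i,4]<60: continue
            q=P[l==i];b=cv2.minAreaRect(q[:,:2].astype(np.float32)*1000)
            print(t,s[i,4],"z",np.median(q[:,2]-z0).round(4),np.round(b[0],1),np.round(b[1],1),round(b[2],1))
z=np.load("scene.npz")["im"][160:300,130:460]
cv2.imwrite("pics/crop1.png",cv2.resize(z[...,::-1],(792,336),interpolation=cv2.INTER_CUBIC))
```

```text
top table -0.0004
handset 353 z 0.0455 [ 381.  -234.6] [179.5  41.7] 16.6
stapler 221 z 0.0463 [386.7 233.6] [ 30.4 119.4] 76.5
wide_roll 95 z 0.0445 [436.3  -4.4] [55.4 58.9] 90.0
stamp 23 z 0.0645 [436.6 409.4] [16.8 20.3] 18.9
stampblk 75 z 0.0204 [436.6 411. ] [58.9 30. ] 20.5
adapter 149 z 0.0354 [562.4 408.3] [58.7 44.7] 25.3
desk 629 z 0.0027 [ 604.1 -112.4] [197.   53.8] 2.1
desk 924 z 0.0025 [ 604.6 -188.1] [196.   79.1] 1.9
post 61 z 0.0024 [665.9 155.6] [70.2 16.6] 85.7
post 318 z 0.0026 [614.5 159.2] [71.8 74. ] 85.4
post 82 z 0.0023 [561.4 165.1] [69.8 19.9] 86.0
scene table -0.0009
handset 456 z 0.0454 [ 386.1 -234.6] [177.6  40.3] 15.3
stapler 259 z 0.0462 [391.7 233.7] [ 30.4 120.7] 75.9
wide_roll 175 z 0.0434 [441.1  -5.8] [57.  59.2] 76.4
stamp 30 z 0.0608 [441.9 410.5] [20.5 19.3] 83.4
stampblk 123 z 0.0209 [441.2 412.5] [57.9 32.5] 25.0
adapter 242 z 0.0351 [567.5 406.4] [60.8 49.6] 30.9
desk 1291 z 0.0027 [ 598.2 -110.9] [197.4  59.6] 1.7
desk 1930 z 0.0027 [ 599.8 -185.9] [201.1  85. ] 1.7
desk 72 z 0.0065 [ 705.5 -127.7] [  4.5 105.2] 1.5
post 941 z 0.003 [612.1 157.4] [ 82.6 125.6] 85.4
```

View pics/crop1.png

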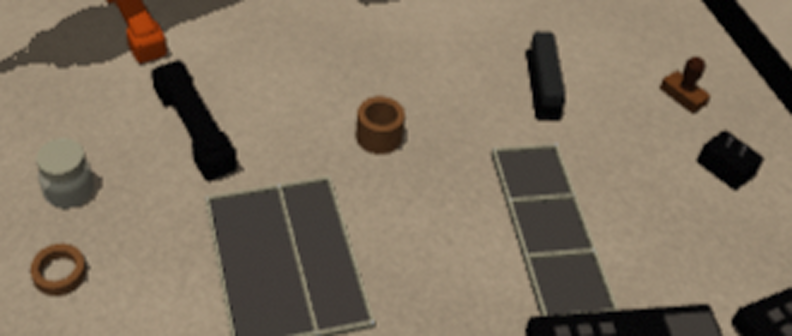

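Crop check: the black handset at crop px (195,120) and the tall roll at (380,125) are the right ones. Heights match the text.

```bash
cat > go.py <<'E'
import sys
from h import *
x,y,z,w=map(float,sys.argv[1:5])
s=get_state();R=Ro.from_euler("xyz",s["ee_rot"]);T=Ro.from_euler("xyz",[180,0,w],degrees=True)
r=(R.inv()*T).as_rotvec(degrees=True);p=np.array([x,y,z])-s["eef_pos"]
print("t",s["time"],"turn",r.round(2),"shift after turn",T.inv().apply(p).round(4),"now-axes",R.inv().apply(p).round(4))
E
python3 go.py .383 -.2346 .10 16.3
```

```text
t 1.9 turn [-0.   -0.    7.29] shift after turn [ 0.2351 -0.1881  0.1313] now-axes [ 0.2571 -0.1567  0.1313]
```

Request:
play_rows(steps="0 0 7.3 0 0 0 0.085; 0 0 0 0.05 -0.04 0.01 0.085; 0 0 0 0.05 -0.04 0.02 0.085; 0 0 0 0.05 -0.04 0.03 0.085; 0 0 0 0.045 -0.04 0.035 0.085; 0 0 0 0.04 -0.028 0.036 0.085; 0 0 0 0 0 0 0.085; 0 0 0 0 0 0 0.085", grip_force=45)

```text
time: 2.9
eef_pos: [0.3717, -0.2516, 0.1095]
ee_rot: [3.141, 0.0, 0.285]
ft_force: [1.0, 0.2, 1.1]
opening: 0.993
finger_force: 0.0
```

```bash
python3 go.py .383 -.2346 .015 16.3
```

```text
t 2.9 turn [0.03 0.   0.04] shift after turn [ 0.0156 -0.0132  0.0945] now-axes [ 0.0156 -0.0132  0.0945]
```

Request:
play_rows(steps="0 0 0 0.0156 -0.0132 0.01 0.085; 0 0 0 0 0 0.03 0.085; 0 0 0 0 0 0.03 0.085; 0 0 0 0 0 0.0245 0.085; 0 0 0 0 0 0 0.085; 0 0 0 0 0 0 0.085")

```text
time: 3.65
eef_pos: [0.3834, -0.2357, 0.0161]
ee_rot: [3.14, -0.001, 0.283]
ft_force: [-0.4, -0.8, 1.1]
opening: 0.989
finger_force: 0.0
```

```bash
python3 go.py .383 -.2346 .015 16.3
```

```text
t 3.65 turn [ 0.09 -0.07 -0.1 ] shift after turn [-0.0001 -0.0012  0.0011] now-axes [-0.0001 -0.0012  0.0011]
```

Request:
play_rows(steps="0 0 0 0 0 0 0.02; 0 0 0 0 0 0 0.02; 0 0 0 0 0 0 0.02; 0 0 0 0 0 0 0.02; 0 0 0 0 0 0 0.02; 0 0 0 0 0 0 0.02; 0 0 0 0 0 0 0.02; 0 0 0 0 0 -0.01 0.02; 0 0 0 0 0 -0.025 0.02; 0 0 0 0 0 -0.03 0.02; 0 0 0 0 0 -0.02 0.02; 0 0 0 0 0 0 0.02")

```text
time: 5.15
eef_pos: [0.3836, -0.2348, 0.101]
ee_rot: [3.14, -0.002, 0.285]
ft_force: [-0.2, 0.3, -2.7]
opening: 0.393
finger_force: 45.2
```

```bash
python3 go.py .602 -.187 .07 1.9
```

```text
t 5.15 turn [ 0.09 -0.12 14.4 ] shift after turn [ 0.2198 -0.0405  0.031 ] now-axes [0.2229 0.0154 0.0314]
```

Request:
play_rows(steps="0 0 7.2 0 0 0 0.02; 0 0 7.2 0 0 0 0.02; 0 0 0 0.045 -0.008 0 0.02; 0 0 0 0.045 -0.008 0 0.02; 0 0 0 0.045 -0.008 0 0.02; 0 0 0 0.045 -0.008 0.01 0.02; 0 0 0 0.04 -0.008 0.02 0.02; 0 0 0 0 0 0 0.02; 0 0 0 0 0 0 0.02")

```text
time: 6.28
eef_pos: [0.6002, -0.1869, 0.0682]
ee_rot: [-3.141, 0.003, 0.033]
ft_force: [-0.5, 0.1, -2.0]
opening: 0.392
finger_force: 45.1
```

```bash
python3 go.py .602 -.187 .0185 1.9
```

```text
t 6.275 turn [-0.05  0.17  0.01] shift after turn [0.0018 0.0002 0.0497] now-axes [0.002  0.0002 0.0497]
```

Request:
play_rows(steps="0 0 0 0.0018 0 0.02 0.02; 0 0 0 0 0 0.018 0.02; 0 0 0 0 0 0.008 0.02; 0 0 0 0 0 0.003 0.02; 0 0 0 0 0 0 0.02; 0 0 0 0 0 0 0.06; 0 0 0 0 0 0 0.06; 0 0 0 0 0 0 0.06; 0 0 0 0 0 0 0.06; 0 0 0 0 0 -0.02 0.06; 0 0 0 0 0 -0.03 0.06; 0 0 0 0 0 -0.04 0.085; 0 0 0 0 0 0 0.085")

```text
time: 7.9
eef_pos: [0.6052, -0.1877, 0.1144]
ee_rot: [3.139, -0.006, 0.033]
ft_force: [0.4, 0.7, -0.9]
opening: 0.996
finger_force: 0.0
```

```bash
python3 go.py .4385 -.005 .11 -4.8
```

```text
t 7.9 turn [ 0.1  -0.35  6.69] shift after turn [-0.1815 -0.1682  0.0044] now-axes [-0.1606 -0.1882  0.0031]
```

Request:
play_rows(steps="0 0 6.7 0 0 0 0.085; 0 0 0 -0.046 -0.042 0 0.085; 0 0 0 -0.046 -0.042 0 0.085; 0 0 0 -0.046 -0.042 0 0.085; 0 0 0 -0.0435 -0.0422 0.005 0.085; 0 0 0 0 0 0 0.085; 0 0 0 0 0 0 0.085")

```text
time: 8.78
eef_pos: [0.4357, -0.0229, 0.1055]
ee_rot: [-3.127, -0.001, -0.061]
ft_force: [-0.1, 0.5, -0.6]
opening: 0.994
finger_force: 0.0
```

```bash
python3 go.py .4385 -.005 .012 -4.8
```

```text
t 8.775 turn [-0.81 -0.03  1.3 ] shift after turn [ 0.0013 -0.0181  0.0935] now-axes [ 0.0016 -0.0167  0.0938]
```

Request:
play_rows(steps="-0.8 0 1.3 0.0015 -0.018 0 0.085; 0 0 0 0 0 0 0.085; 0 0 0 0 0 0 0.085")

```text
time: 9.15
eef_pos: [0.4372, -0.0234, 0.1057]
ee_rot: [-3.127, 0.001, -0.062]
ft_force: [-0.0, -0.4, -0.8]
opening: 0.997
finger_force: 0.0
```

```bash
python3 go.py .4385 -.005 .012 -4.8
```

```text
t 9.15 turn [-0.83  0.06  1.24] shift after turn [-0.0002 -0.0184  0.0937] now-axes [ 0.0003 -0.017   0.0939]
```

```bash
python3 -c "
from h import *
s=get_state();print(np.round(s['joint_pos'],3),np.round(s['joint_efforts'],2))"
```

```text
[-0.063 -0.005 -0.457  1.119  0.015  3.141] [-1.000e-02 -3.360e+01  3.403e+01 -1.000e-02  5.000e-02 -0.000e+00]
```

Joint 6 is at its limit, so I'll flip the tool half a turn. That also suits the remaining grasps on the left side.

Request:
play_rows(steps="0 0 -10.5 0 0 0 0.085;0 0 -10.5 0 0 0 0.085;0 0 -10.5 0 0 0 0.085;0 0 -10.5 0 0 0 0.085;0 0 -10.5 0 0 0 0.085;0 0 -10.5 0 0 0 0.085;0 0 -10.5 0 0 0 0.085;0 0 -10.5 0 0 0 0.085;0 0 -10.5 0 0 0 0.085;0 0 -10.5 0 0 0 0.085;0 0 -10.5 0 0 0 0.085;0 0 -10.5 0 0 0 0.085;0 0 -10.5 0 0 0 0.085;0 0 -10.5 0 0 0 0.085;0 0 -10.5 0 0 0 0.085;0 0 -10.5 0 0 0 0.085;0 0 -10.5 0 0 0 0.085;0 0 0 0 0 0 0.085;0 0 0 0 0 0 0.085")

```text
time: 11.52
eef_pos: [0.4368, -0.0231, 0.1058]
ee_rot: [3.127, -0.001, 3.051]
ft_force: [-0.5, -0.3, -0.7]
opening: 0.991
finger_force: 0.0
```

```bash
python3 go.py .4385 -.005 .012 175.2
```

```text
t 11.525 turn [ 0.84 -0.05 -0.41] shift after turn [-0.0001  0.0182  0.0938] now-axes [-0.0001  0.0168  0.094 ]
```

Request:
play_rows(steps="0.84 0 -0.4 0 0.018 0 0.085; 0 0 0 0 0 0 0.085; 0 0 0 0 0 0.02 0.085; 0 0 0 0 0 0.025 0.085; 0 0 0 0 0 0.025 0.085; 0 0 0 0 0 0.015 0.085; 0 0 0 0 0 0 0.085; 0 0 0 0 0 0 0.085")

```text
time: 12.52
eef_pos: [0.4389, -0.0052, 0.0219]
ee_rot: [-3.142, 0.0, 3.061]
ft_force: [0.2, 0.0, -0.3]
opening: 0.997
finger_force: 0.0
```

```bash
python3 go.py .4385 -.005 .012 175.2
```

```text
t 12.525 turn [-0.    0.02  0.16] shift after turn [0.0004 0.0002 0.0099] now-axes [0.0004 0.0002 0.0099]
```

Request:
play_rows(steps="0 0 0 0 0 0.01 0.085; 0 0 0 0 0 0 0.045; 0 0 0 0 0 0 0.045; 0 0 0 0 0 0 0.045; 0 0 0 0 0 0 0.045; 0 0 0 0 0 0 0.045; 0 0 0 0 0 0 0.045; 0 0 0 0 0 -0.01 0.045; 0 0 0 0 0 -0.03 0.045; 0 0 0 0 0 -0.03 0.045; 0 0 0 0 0 -0.03 0.045; 0 0 0 0 0 0 0.045", grip_force=30)

```text
time: 14.02
eef_pos: [0.4399, -0.0051, 0.1136]
ee_rot: [3.141, 0.004, 3.061]
ft_force: [-0.4, -0.1, -0.8]
opening: 0.682
finger_force: 32.5
```

```bash
python3 go.py .6125 .160 .08 175.2
```

```text
t 14.025 turn [0.01 0.21 0.18] shift after turn [-0.1582  0.179   0.0336] now-axes [-0.1586  0.1785  0.0342]
```

Request:
play_rows(steps="0 0 0 -0.04 0.045 0 0.045; 0 0 0 -0.04 0.045 0 0.045; 0 0 0 -0.04 0.045 0.01 0.045; 0 0 0 -0.038 0.044 0.023 0.045; 0 0 0 0 0 0 0.045; 0 0 0 0 0 0 0.045")

```text
time: 14.78
eef_pos: [0.6092, 0.1604, 0.0764]
ee_rot: [-3.14, -0.004, 3.061]
ft_force: [-0.7, 0.4, -0.2]
opening: 0.682
finger_force: 32.8
```

```bash
python3 go.py .6125 .160 .015 175.2
```

```text
t 14.775 turn [-0.08 -0.22  0.2 ] shift after turn [-0.0034 -0.0002  0.0614] now-axes [-0.0036 -0.0001  0.0613]
```

Request:
play_rows(steps="0 0 0 -0.0033 0 0.02 0.045; 0 0 0 0 0 0.025 0.045; 0 0 0 0 0 0.01 0.045; 0 0 0 0 0 0.0055 0.045; 0 0 0 0 0 0 0.045; 0 0 0 0 0 0 0.085; 0 0 0 0 0 0 0.085; 0 0 0 0 0 0 0.085; 0 0 0 0 0 0 0.085; 0 0 0 0 0 -0.02 0.085; 0 0 0 0 0 -0.03 0.085; 0 0 0 0 0 -0.04 0.085; 0 0 0 0 0 0 0.085")

```text
time: 16.4
eef_pos: [0.6156, 0.1609, 0.1114]
ee_rot: [3.14, 0.005, 3.061]
ft_force: [-0.4, -0.4, -0.4]
opening: 0.993
finger_force: 0.0
```

```bash
python3 go.py .389 .2337 .10 166.2
python3 - <<'E'
from h import *
for c in("scene","top"):
    im,d=capture(c);P=cloud(c,d)
    cv2.imwrite(f"pics/{c}1.png",cv2.resize(im[...,::-1],(800,600)))
    for t,(x,y,r) in dict(handset=(.602,-.187,.12),wide_roll=(.6125,.16,.05)).items():
        m=(abs(P[...,0]-x)<r)&(abs(P[...,1]-y)<.05)&(P[...,2]>.035)&(P[...,2]<.057)
        q=P[m]
        if len(q)>9:
            b=cv2.minAreaRect(q[:,:2].astype(np.float32)*1000);print(c,t,np.median(q[:,2]).round(4),np.round(b[0],1),np.round(b[1],1),round(b[2],1))
E
```

```text
t 16.4 turn [0.14 0.29 9.18] shift after turn [0.2374 0.0166 0.0114] now-axes [0.2318 0.0543 0.0102]
scene handset 0.0479 [ 603.6 -185.2] [183.3  45.1] 1.9
scene wide_roll 0.0461 [615.7 161.3] [59.6 59.4] 26.7
top handset 0.0477 [ 599.7 -185. ] [182.7  40.9] 2.2
top wide_roll 0.0471 [607.3 156.7] [49.5 48.8] 1.2
```

View pics/scene1.png

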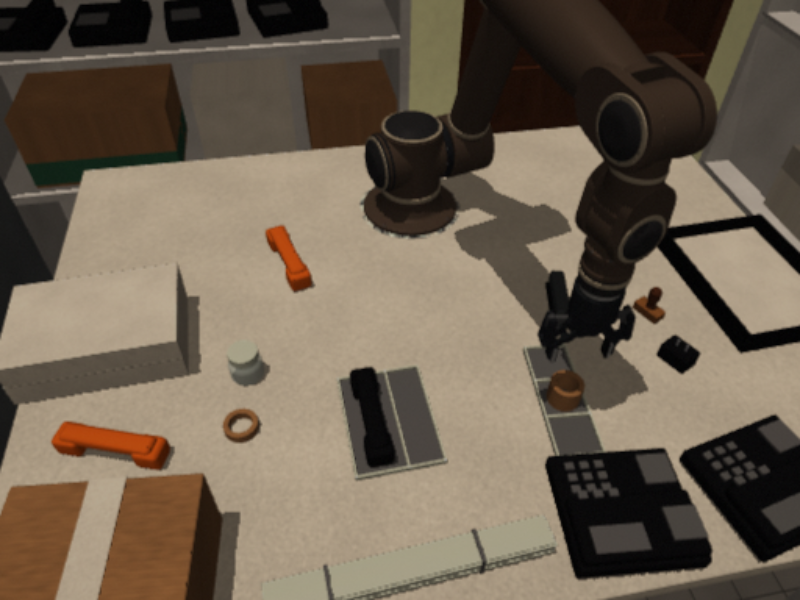

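The picture shows the handset in the wider pocket (372,418) and the roll in the middle bay (566,390). The stapler is next.

Request:
play_rows(steps="0 0 9.2 0 0 0 0.085; 0 0 0 0.045 0 0 0.085; 0 0 0 0.045 0.005 0 0.085; 0 0 0 0.05 0.005 0 0.085; 0 0 0 0.05 0.0066 0 0.085; 0 0 0 0.0474 0 0.01 0.085; 0 0 0 0 0 0 0.085; 0 0 0 0 0 0 0.085")

```text
time: 17.5
eef_pos: [0.387, 0.2331, 0.0971]
ee_rot: [-3.141, -0.001, 2.901]
ft_force: [0.9, 0.9, -0.5]
opening: 0.995
finger_force: 0.0
```

```bash
python3 go.py .389 .2337 .015 166.2
```

```text
t 17.5 turn [-0.04 -0.05  0.  ] shift after turn [-0.0018  0.001   0.0821] now-axes [-0.0019  0.0011  0.0821]
```

Request:
play_rows(steps="0 0 0 -0.002 0.001 0.025 0.085; 0 0 0 0 0 0.025 0.085; 0 0 0 0 0 0.022 0.085; 0 0 0 0 0 0.01 0.085; 0 0 0 0 0 0 0.02; 0 0 0 0 0 0 0.02; 0 0 0 0 0 0 0.02; 0 0 0 0 0 0 0.02; 0 0 0 0 0 0 0.02; 0 0 0 0 0 0 0.02; 0 0 0 0 0 0 0.02", grip_force=50)

```text
time: 18.88
eef_pos: [0.3898, 0.234, 0.0166]
ee_rot: [3.141, 0.001, 2.9]
ft_force: [1.3, -0.9, 6.2]
opening: 0.345
finger_force: 51.3
```

Request:
play_rows(steps="0 0 0 0 0 -0.01 0.02; 0 0 0 0 0 -0.03 0.02; 0 0 0 0 0 -0.03 0.02; 0 0 0 0 0 -0.03 0.02; 0 0 0 0 0 0 0.02")

```text
time: 19.5
eef_pos: [0.3903, 0.2345, 0.1178]
ee_rot: [3.139, 0.002, 2.9]
ft_force: [0.3, 0.0, -2.4]
opening: 0.346
finger_force: 50.5
```

```bash
python3 go.py .602 -.110 .08 181.9
```

```text
t 19.5 turn [  0.15   0.14 -15.72] shift after turn [-0.2002 -0.3513  0.0378] now-axes [-0.2878 -0.284   0.0376]
```

Request:
play_rows(steps="0 0 -7.9 0 0 0 0.02; 0 0 -7.8 0 0 0 0.02; 0 0 0 -0.025 -0.044 0 0.02; 0 0 0 -0.025 -0.044 0 0.02; 0 0 0 -0.025 -0.044 0 0.02; 0 0 0 -0.025 -0.044 0 0.02; 0 0 0 -0.025 -0.044 0 0.02; 0 0 0 -0.025 -0.044 0 0.02; 0 0 0 -0.025 -0.044 0.01 0.02; 0 0 0 -0.025 -0.043 0.02 0.02; 0 0 0 0 0 0 0.02; 0 0 0 0 0 0 0.02")

```text
time: 21.0
eef_pos: [0.5994, -0.1104, 0.0838]
ee_rot: [3.14, -0.004, -3.109]
ft_force: [-0.3, 0.2, -2.0]
opening: 0.338
finger_force: 50.6
```

```bash
python3 go.py .602 -.110 .0196 181.9
```

```text
t 21.0 turn [ 0.06 -0.22 -0.05] shift after turn [-0.0026  0.0003  0.0642] now-axes [-0.0029  0.0002  0.0642]
```

Request:
play_rows(steps="0 0 0 -0.0026 0 0.02 0.02; 0 0 0 0 0 0.025 0.02; 0 0 0 0 0 0.012 0.02; 0 0 0 0 0 0.0065 0.02; 0 0 0 0 0 0 0.02; 0 0 0 0 0 0 0.055; 0 0 0 0 0 0 0.055; 0 0 0 0 0 0 0.055; 0 0 0 0 0 0 0.055; 0 0 0 0 0 -0.02 0.055; 0 0 0 0 0 -0.03 0.055; 0 0 0 0 0 -0.05 0.085; 0 0 0 0 0 0 0.085; 0 0 0 0 0 0 0.085")

```text
time: 22.75
eef_pos: [0.6031, -0.1105, 0.1218]
ee_rot: [3.142, -0.001, -3.109]
ft_force: [0.2, 0.2, 0.1]
opening: 0.996
finger_force: 0.0
```

```bash
python3 go.py .564 .408 .12 208
```

```text
t 22.75 turn [ 1.000e-02 -4.000e-02 -2.613e+01] shift after turn [-0.2089  0.4762  0.0018] now-axes [0.0221 0.5195 0.0018]
```

Request:
play_rows(steps="0 0 -8.7 0 0 0 0.085; 0 0 -8.7 0 0 0 0.085; 0 0 -8.7 0 0 0 0.085; 0 0 0 -0.0209 0.0476 0 0.085; 0 0 0 -0.0209 0.0476 0 0.085; 0 0 0 -0.0209 0.0476 0 0.085; 0 0 0 -0.0209 0.0476 0 0.085; 0 0 0 -0.0209 0.0476 0 0.085; 0 0 0 -0.0209 0.0476 0 0.085; 0 0 0 -0.0209 0.0476 0 0.085; 0 0 0 -0.0209 0.0476 0 0.085; 0 0 0 -0.0209 0.0476 0 0.085; 0 0 0 -0.0209 0.0476 0 0.085; 0 0 0 0 0 0 0.085; 0 0 0 0 0 0 0.085")

```text
time: 24.62
eef_pos: [0.5637, 0.4073, 0.1202]
ee_rot: [-3.141, -0.004, -2.653]
ft_force: [0.4, -0.1, -0.7]
opening: 0.995
finger_force: 0.0
```

```bash
python3 go.py .564 .408 .010 208;python3 - <<'E'
from h import *
im,d=capture("scene");cv2.imwrite("pics/s2.png",im[90:330,150:,::-1])
E
```

```text
t 24.625 turn [-0.02 -0.21  0.  ] shift after turn [-0.0006  0.0005  0.1102] now-axes [-0.001   0.0005  0.1102]
```

View pics/s2.png

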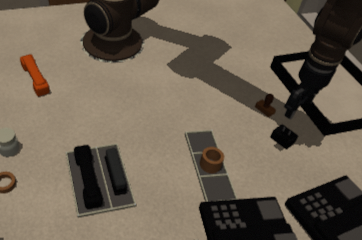

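The stapler stands in the narrower pocket (117,172) and the gripper is above the adapter (284,135).

Request:
play_rows(steps="0 0 0 -0.0006 0.0005 0.03 0.085; 0 0 0 0 0 0.03 0.085; 0 0 0 0 0 0.03 0.085; 0 0 0 0 0 0.02 0.085; 0 0 0 0 0 0 0.085; 0 0 0 0 0 0 0.03; 0 0 0 0 0 0 0.03; 0 0 0 0 0 0 0.03; 0 0 0 0 0 0 0.03; 0 0 0 0 0 0 0.03; 0 0 0 0 0 0 0.03; 0 0 0 0 0 0 0.03", grip_force=40)

```text
time: 26.18
eef_pos: [0.5655, 0.409, 0.0137]
ee_rot: [3.141, 0.002, -2.653]
ft_force: [-0.1, -0.6, 6.2]
opening: 0.508
finger_force: 41.7
```

Request:
play_rows(steps="0 0 0 0 0 -0.01 0.03; 0 0 0 0 0 -0.03 0.03; 0 0 0 0 0 -0.035 0.03; 0 0 0 0 0 -0.035 0.03; 0 0 0 0 0 0 0.03")

```text
time: 26.8
eef_pos: [0.566, 0.4098, 0.1259]
ee_rot: [3.14, 0.005, -2.653]
ft_force: [0.6, -0.7, 0.2]
opening: 0.508
finger_force: 40.9
```

```bash
python3 go.py .532 .167 .10 175.2
```

```text
t 26.8 turn [ 0.16  0.27 32.79] shift after turn [ 0.0136 -0.2448  0.0259] now-axes [ 0.1441 -0.1985  0.0249]
```

Request:
play_rows(steps="0 0 8.2 0 0 0 0.03; 0 0 8.2 0 0 0 0.03; 0 0 8.2 0 0 0 0.03; 0 0 8.2 0 0 0 0.03; 0 0 0 0.0027 -0.049 0 0.03; 0 0 0 0.0027 -0.049 0 0.03; 0 0 0 0.0027 -0.049 0 0.03; 0 0 0 0.0027 -0.049 0 0.03; 0 0 0 0.0027 -0.0488 0.02 0.03; 0 0 0 0 0 0 0.03; 0 0 0 0 0 0 0.03")

```text
time: 28.18
eef_pos: [0.5305, 0.1659, 0.1016]
ee_rot: [3.142, -0.002, 3.057]
ft_force: [-1.2, -0.1, -1.2]
opening: 0.504
finger_force: 41.1
```

```bash
python3 go.py .532 .167 .0165 175.2
```

```text
t 28.175 turn [ 0.   -0.09 -0.05] shift after turn [-0.0014  0.0012  0.0851] now-axes [-0.0016  0.0012  0.0851]
```

Request:
play_rows(steps="0 0 0 -0.0014 0.0012 0.03 0.03; 0 0 0 0 0 0.03 0.03; 0 0 0 0 0 0.015 0.03; 0 0 0 0 0 0.0085 0.03; 0 0 0 0 0 0 0.03; 0 0 0 0 0 0 0.03; 0 0 0 0 0 0 0.03")

```text
time: 29.05
eef_pos: [0.5327, 0.1671, 0.0195]
ee_rot: [3.141, 0.001, 3.057]
ft_force: [-0.8, -0.2, -1.4]
opening: 0.505
finger_force: 41.1
```

Request:
play_rows(steps="0 0 0 0 0 0.0015 0.03; 0 0 0 0 0 0.001 0.03; 0 0 0 0 0 0 0.03; 0 0 0 0 0 0 0.075; 0 0 0 0 0 0 0.075; 0 0 0 0 0 0 0.075; 0 0 0 0 0 0 0.075; 0 0 0 0 0 -0.02 0.075; 0 0 0 0 0 -0.03 0.075; 0 0 0 0 0 -0.05 0.075; 0 0 0 0 0 -0.03 0.06; 0 0 0 0 0 0 0.06; 0 0 0 0 0 0 0.06")

```text
time: 30.68
eef_pos: [0.5318, 0.1668, 0.1453]
ee_rot: [-3.141, -0.002, 3.057]
ft_force: [0.3, -0.6, -0.1]
opening: 0.705
finger_force: 0.0
```

```bash
python3 go.py .439 .411 .14 202
```

```text
t 30.675 turn [  0.    -0.1  -26.82] shift after turn [-0.0054  0.2612  0.0053] now-axes [0.113  0.2355 0.0054]
```

Request:
play_rows(steps="0 0 -9 0 0 0 0.06; 0 0 -9 0 0 0 0.06; 0 0 -8.8 0 0 0 0.06; 0 0 0 -0.0011 0.052 0 0.06; 0 0 0 -0.0011 0.052 0 0.06; 0 0 0 -0.0011 0.052 0 0.06; 0 0 0 -0.0011 0.052 0 0.06; 0 0 0 -0.0011 0.0532 0 0.06; 0 0 0 0 0 0 0.06; 0 0 0 0 0 0 0.06")

```text
time: 31.92
eef_pos: [0.439, 0.4105, 0.1446]
ee_rot: [-3.141, -0.003, -2.757]
ft_force: [0.6, 0.4, 0.1]
opening: 0.704
finger_force: 0.0
```

```bash
python3 go.py .439 .411 .031 202
```

```text
t 31.925 turn [-0.06 -0.18  0.01] shift after turn [-0.0002  0.0004  0.1136] now-axes [-0.0006  0.0005  0.1136]
```

Request:
play_rows(steps="0 0 0 0 0 0.03 0.06; 0 0 0 0 0 0.03 0.06; 0 0 0 0 0 0.03 0.06; 0 0 0 0 0 0.0236 0.06; 0 0 0 0 0 0 0.06; 0 0 0 0 0 0 0.01; 0 0 0 0 0 0 0.01; 0 0 0 0 0 0 0.01; 0 0 0 0 0 0 0.01; 0 0 0 0 0 0 0.01; 0 0 0 0 0 0 0.01; 0 0 0 0 0 0 0.01", grip_force=30)

```text
time: 33.42
eef_pos: [0.4402, 0.4117, 0.0339]
ee_rot: [3.141, 0.002, -2.758]
ft_force: [-0.4, -0.8, 5.7]
opening: 0.269
finger_force: 29.5
```

Request:
play_rows(steps="0 0 0 0 0 -0.01 0.01; 0 0 0 0 0 -0.03 0.01; 0 0 0 0 0 -0.04 0.01; 0 0 0 0 0 -0.04 0.01; 0 0 0 0 0 0 0.01")

```text
time: 34.05
eef_pos: [0.4408, 0.4126, 0.1566]
ee_rot: [3.139, 0.005, -2.758]
ft_force: [0.6, 0.2, -0.9]
opening: 0.267
finger_force: 29.6
```

```bash
python3 go.py .692 .153 .13 175.2;python3 - <<'E'
from h import *
im,d=capture("scene");cv2.imwrite("pics/s3.png",cv2.resize(im[90:330,200:,::-1],None,fx=2,fy=2))
E
```

```text
t 34.05 turn [ 0.23  0.25 26.79] shift after turn [-0.2721 -0.2377  0.0266] now-axes [-0.1356 -0.3348  0.0264]
```

View pics/s3.png

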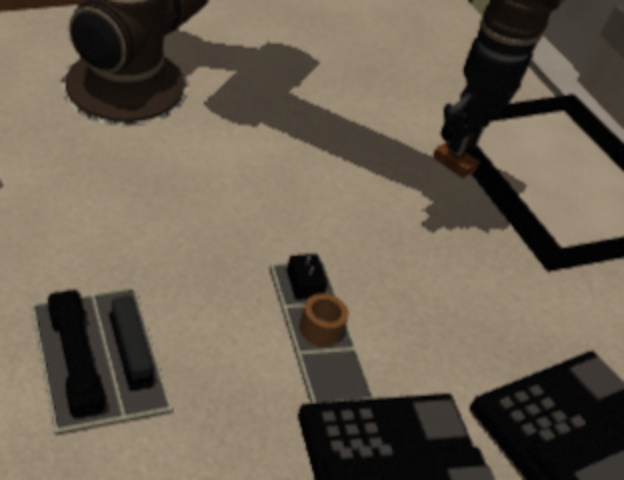

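The stamp is held upright at (455,160), the adapter is in the near bay (306,275) and the roll is in the middle bay. The far bay is free. I'll check phone clearance while turning.

Request:
play_rows(steps="0 0 9 0 0 0 0.01; 0 0 9 0 0 0 0.01; 0 0 8.8 0 0 0 0.01; 0 0 0 -0.045 -0.04 0 0.01; 0 0 0 -0.045 -0.04 0 0.01; 0 0 0 -0.045 -0.04 0 0.01; 0 0 0 -0.045 -0.04 0 0.01; 0 0 0 -0.045 -0.04 0 0.01; 0 0 0 -0.045 -0.037 0 0.01; 0 0 0 0 0 0 0.01; 0 0 0 0 0 0 0.01")

```text
time: 35.48
eef_pos: [0.6878, 0.1522, 0.1505]
ee_rot: [-3.141, -0.004, 3.057]
ft_force: [-0.3, 0.3, -1.0]
opening: 0.266
finger_force: 29.6
```

```bash
python3 go.py .690 .153 .036 175.2;python3 - <<'E'
from h import *
P=cloud("top",np.load("top.npz")["d"])
m=(abs(P[...,1]-.15)<.08)&(P[...,0]>.70)&(P[...,0]<.85)&(P[...,2]>.015)
q=P[m]
for a in np.arange(.70,.80,.01):
    k=q[(q[:,0]>=a)&(q[:,0]<a+.01)]
    if len(k): print(a.round(2),len(k),k[:,2].max().round(3))
E
```

```text
t 35.475 turn [-0.03 -0.23 -0.05] shift after turn [-0.0021  0.001   0.1145] now-axes [-0.0026  0.0011  0.1145]
0.71 1 0.016
0.72 2 0.015
0.73 20 0.033
0.74 101 0.043
0.75 97 0.045
0.76 92 0.047
0.77 92 0.044
0.78 97 0.047
0.79 91 0.045
0.8 98 0.044
```

Request:
play_rows(steps="0 0 0 -0.002 0.001 0.03 0.01; 0 0 0 0 0 0.03 0.01; 0 0 0 0 0 0.03 0.01; 0 0 0 0 0 0.015 0.01; 0 0 0 0 0 0.006 0.01; 0 0 0 0 0 0 0.01; 0 0 0 0 0 0 0.01")

```text
time: 36.35
eef_pos: [0.6914, 0.1534, 0.0427]
ee_rot: [3.141, 0.001, 3.058]
ft_force: [0.9, -0.4, -0.9]
opening: 0.268
finger_force: 29.6
```

Request:
play_rows(steps="0 0 0 0 0 0.003 0.01; 0 0 0 0 0 0.0025 0.01; 0 0 0 0 0 0 0.01; 0 0 0 0 0 0 0.01")

```text
time: 36.85
eef_pos: [0.6911, 0.1532, 0.037]
ee_rot: [3.141, 0.001, 3.057]
ft_force: [-1.8, -0.2, 4.8]
opening: 0.272
finger_force: 30.0
```

Contact is felt at 0.037 as expected. Releasing and lifting away.

Request:
play_rows(steps="0 0 0 0 0 0 0.05; 0 0 0 0 0 0 0.05; 0 0 0 0 0 0 0.05; 0 0 0 0 0 0 0.05; 0 0 0 0 0 -0.02 0.05; 0 0 0 0 0 -0.03 0.05; 0 0 0 0 0 -0.04 0.05; 0 0 0 0 0 -0.04 0.05; 0 0 0 0.05 0 -0.03 0.05; 0 0 0 0.05 0.03 -0.02 0.05; 0 0 0 0.05 0.04 0 0.05; 0 0 0 0.05 0.05 0 0.05; 0 0 0 0.05 0.05 0 0.05; 0 0 0 0.05 0.05 0 0.05; 0 0 0 0 0 0 0.05; 0 0 0 0 0 0 0.05")

```text
time: 38.85
eef_pos: [0.4273, 0.3778, 0.2161]
ee_rot: [-3.141, -0.0, 3.058]
ft_force: [0.3, 0.6, 0.3]
opening: 0.582
finger_force: 0.0
```

Run:
```python
from h import *
o=[]
for c in("scene","top"):
    im,d=capture(c);P=cloud(c,d);o.append(im)
    for t,(x,y,rx,ry,zl,zh) in dict(handset=(.602,-.187,.12,.035,.038,.057),stapler=(.602,-.11,.09,.03,.038,.057),wide_roll=(.6125,.16,.04,.05,.038,.057),adapter=(.532,.167,.04,.05,.03,.046),stamp=(.69,.153,.04,.04,.06,.08),stampblk=(.69,.153,.04,.04,.016,.03)).items():
        q=P[(abs(P[...,0]-x)<rx)&(abs(P[...,1]-y)<ry)&(P[...,2]>zl)&(P[...,2]<zh)]
        if len(q)>5:
            b=cv2.minAreaRect(q[:,:2].astype(np.float32)*1000);print(c,t,np.median(q[:,2]).round(4),np.round(b[0],1),np.round(b[1],1),round(b[2],1))
a=cv2.resize(o[0][180:340,180:440],(780,480));cv2.imwrite("pics/f1.png",a[...,::-1])
a=cv2.resize(o[1][90:180,160:310],(780,468));cv2.imwrite("pics/f2.png",a[...,::-1])
```

```text
scene handset 0.0481 [ 603.2 -185.8] [183.1  42.1] 1.8
scene stapler 0.049 [ 604.4 -109.7] [121.6  31.6] 2.1
scene wide_roll 0.0463 [615.8 160.7] [58.5 58.8] 41.1
scene adapter 0.0375 [533.3 167.1] [45.  65.5] 84.4
scene stamp 0.0684 [692.3 155.7] [19.2 23.1] 19.7
scene stampblk 0.0213 [691.9 154.6] [29.6 58.7] 87.0
top handset 0.0478 [ 599.2 -184.8] [181.4  40.3] 2.1
top stapler 0.0493 [ 598.9 -108.1] [119.   31.8] 1.3
top wide_roll 0.0476 [610.8 161.3] [56.2 55.9] 3.2
top adapter 0.0376 [529.5 167.8] [45.  59.2] 83.7
top stamp 0.07 [686.5 154.6] [20.  19.5] 38.1
top stampblk 0.0221 [689.4 165. ] [48.6 57.5] 84.2
```

View pics/f1.png

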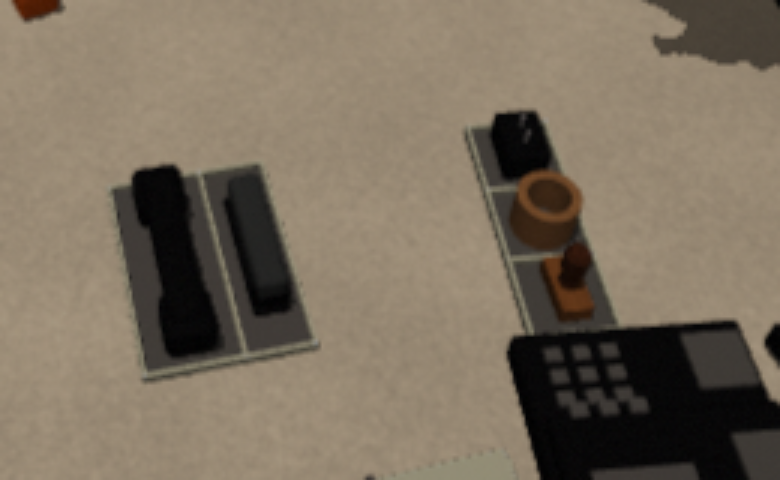

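View pics/f2.png

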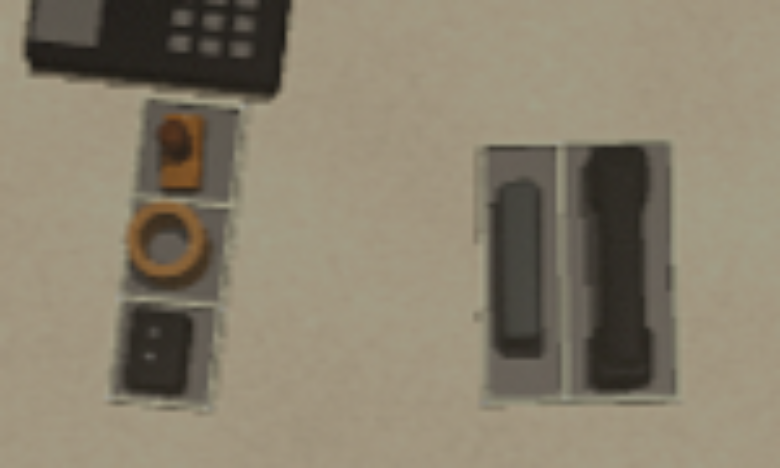

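Both views show everything flat in its place, the offsets are within tolerance and the arm is clear.

```bash
python3 -c "
from workcell import *
print(job_done())"
```

```text
the job is handed in; nothing more can be done
None
```

I placed all five items in their trays and handed the job in at about 39 s of the 109 s allowed; the last pictures from both cameras show each one flat and within tolerance, but no verdict came back.

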